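# Press the paint-tin lids home, widest first

## Robot

A 6-joint arm with a two-finger parallel gripper is mounted at the origin on the work surface. World frame = base frame: x ahead of the robot, y to its left, z up, the work surface at z = 0. Lengths are in mm, angles in rad, forces in N, time in s.
With the tool pointing down it reaches from about 350 to 875 mm from the base axis. Payload 4.2 kg.
Tool frame: the origin (TCP) lies between the finger pads; the fingertips stand 8 mm ahead of it and the grasp point (between the pads) lies 11 mm behind it; z points along the fingers, y is the line along which they close (so a half turn about z gives the same grasp; the last joint's range is limited). The gripper opens to 85 mm and grips with 20 to 120 N. Pads are 22 mm wide; open, the fingers measure 114 mm over their backs; the gripper's body (76 mm by 85 mm) begins 54 mm behind the grasp point. The pads swing forward as they close: fully open they stand 13 mm farther back than shut.
Start: joints at [-0.938, 0.385, 0.008, 0, -1.194, -0.259], TCP at [228.236, -581.814, 239.312] pointing down, gripper open.
Joint ranges: [-3.14, 3.14], [-1.21, 2.06], [-1.07, 1.41], [-3.16, 2.05], [-2.99, -0.16], [-3.1, 3.1]. Speed limits (rad/s): [2.79, 2.79, 3.14, 3.14, 3.14, 3.14].

## Interface

Orientations are given as a unit quaternion [x, y, z, w].
In Python, from bench import read_state, get_image, camera_params, job_done gives the robot as it stands.
- The arm moves only by the tool drive_tool, never from a script. Its argument "moves" is a list that holds one entry, the list of rows, each a list of 7 numbers: the shift along the tool's x, y, z in m, then the turn, a rotation vector about the tool's x, y, z in rad, then the closure in counts, from 0 (fully open) to 255 (shut). A call has 1 to 8 rows; each row shifts and turns the commanded pose from where the row before left it, along the tool's axes as they then stand; what a row does not reach is not made up. A row lasts 1/12 s, in which the tool goes at most 41.7 mm and 7.16 degrees, less where a joint would pass 70% of its speed; a pose out of reach is approached as far as the arm can. A call is refused whole if a number of a shift passes 0.0417 or a number of a turn 0.125, either way. A call with a gripper value outside its range is refused whole. The fingers move at their own pace and stop on an object; the grip force is fixed at half the most. Time passes only in rows, so rows that do not move let the fingers close. It gives the time, the measured TCP pose, the force and the opening at its end, in the units of the state.
- read_state(): the state, without advancing time (a new reading comes with each control period).
- get_image(name): name is "side" or "top" or "wrist"; returns the picture (480x640x3 uint8, blue, green, red); there is no depth.
- camera_params(name): a dict with "mtx" (3x3 intrinsics, pixels), "extrinsics" (4x4, takes a point from camera to world coordinates). Camera axes: x right, y up, looking along -z (the intrinsics and any distortion apply to the point x, -y, -z); pixel columns grow to the right and rows downward; lengths in mm; the calibration is good to about 2 mm. A picture is of the moment at which its call begins: read the wrist's pose just before it. camera_params takes no time and is no camera call; for the wrist camera it gives the pose at the moment of the call.
- job_done(): hands the job in, once; it reports no verdict.
The state is a dict: "clock": time; "joints": joint angles; "joint_vel": joint speeds; "joint_efforts": joint torques, N m; "position": TCP position; "ee_rot": TCP orientation; "contact_force": force on the tool from outside, world axes, zero at the start; "wrist_torque": the same for the moment, N m; "gripper_width": finger opening in mm.
Only numpy, scipy, OpenCV 4.12 (cv2) and the standard library are available. Lean on these libraries where they do the work, as an engineer would, in place of code of your own. Each camera call takes 0.05 s, during which the arm holds its last target. There are 200 camera calls.

## Task

The push-on lids of the three steel paint tins on the sign painter's bench are only resting in place, standing proud of their rims. Press each lid down until it is fully home, the widest tin first because it skins over soonest, then the middle one, then the narrowest. Just push on the lids: leave the tins standing where they are, pick nothing up, and leave the other things on the bench alone.

Things in the scene. Friction and masses are not known exactly. Their poses are not given: they have to be found in the camera images.
- wide_tin: the wide paint tin: loose upright round steel tin with a paper label, 90 mm across, 70 mm tall to its rim; origin at the centre of its underside, z up; 150 to 800 g
- wide_lid_top (a point): centre of the flat top face of the wide tin's push-on lid (plain metal disc, 84 mm across, 4 mm thick); 81 mm above the bench at joint value 0, 74 mm when fully home
- wide_lid (a joint): how far this lid has been pushed down into its tin, in m: starts at 0 to 0.0015 (standing about 7 mm proud of the rim), 0.007 is fully home, hard stop. A stiff friction fit: about 7 N of downward push moves it, it stays where it is left and does not spring back; past the stop the push goes into tin and bench
- middle_tin: the middle paint tin: loose upright round steel tin with a paper label, 66 mm across, 88 mm tall to its rim; origin at the centre of its underside, z up; 150 to 800 g
- middle_lid_top (a point): centre of the flat top face of the middle tin's push-on lid (plain metal disc, 60 mm across, 4 mm thick); 99 mm above the bench at joint value 0, 92 mm when fully home
- middle_lid (a joint): how far this lid has been pushed down into its tin, in m: starts at 0 to 0.0015 (standing about 7 mm proud of the rim), 0.007 is fully home, hard stop. A stiff friction fit: about 7 N of downward push moves it, it stays where it is left and does not spring back; past the stop the push goes into tin and bench
- narrow_tin: the narrow paint tin: loose upright round steel tin with a paper label, 46 mm across, 58 mm tall to its rim; origin at the centre of its underside, z up; 150 to 800 g
- narrow_lid_top (a point): centre of the flat top face of the narrow tin's push-on lid (plain metal disc, 40 mm across, 4 mm thick); 69 mm above the bench at joint value 0, 62 mm when fully home
- narrow_lid (a joint): how far this lid has been pushed down into its tin, in m: starts at 0 to 0.0015 (standing about 7 mm proud of the rim), 0.007 is fully home, hard stop. A stiff friction fit: about 7 N of downward push moves it, it stays where it is left and does not spring back; past the stop the push goes into tin and bench
- jar: bystander, to be left alone: small jam-jar of amber glass with a white cap, 36 across, 55 tall, standing between the tins (mm); origin at the centre of its underside
- flask: bystander, to be left alone: small pale capped bottle, 32 across, 65 tall, standing between the tins (mm); origin at the centre of its underside
- brush: bystander, to be left alone: paint brush 200 long, lying on the bench in front of the tins; origin under its middle (mm)
- goblet: bystander, to be left alone: stemmed wine glass, 82 across, 190 tall, behind the tins (mm); origin at the centre of its underside
- brush_pot: bystander, to be left alone: tin pot full of upright brushes, 80 across, about 240 tall, behind the tins (mm); origin at the centre of its underside
- spirit: bystander, to be left alone: green glass bottle with a cork, 60 across, 120 tall, behind the tins (mm); origin at the centre of its underside
Not all that is in view belongs to the job. Leave any red look-alike of the middle_tin alone.

How it is judged:
By the outcome, as a careful person would: the job done as asked, in the order asked, and still so for the second after the job is handed in, with the robot touching nothing.
It also fails if it takes over 51 s, if anything falls off the work surface, if the arm or the gripper's body presses on something with over 40 N, if the wrist force passes 120 N, or if a joint passes its speed limit or range.

## Working session

There is one attempt and no reset: what is moved stays moved. The work goes in short steps, Python scripts to look and compute and a tool call to move; the robot and the scene stay as the last step left them, time stands still between calls to the robot, and variables do not carry over. Pictures are saved under pics/ and viewed, on a budget of 10 in all, crops included, one or two more only if the job needs it, and the job is handed in when it is done.

Besides the shell and the picture viewer there is one more tool, called after "Emit:" as name(argument=value, ...), one argument or row to a line, values as JSON. drive_tool: Moves the arm, as the interface text tells. Its arguments: {"type":"object","properties":{"moves":{"type":"array"}},"required":["moves"]}

```bash
mkdir -p pics; ls; python3 - <<'E'
from bench import *
import cv2,numpy as np
np.set_printoptions(precision=3,suppress=True)
print(read_state())
for n in("top","side"):
    cv2.imwrite(f"pics/{n}1.png",get_image(n)); p=camera_params(n); print(n,p)
E
```

```text
pics
{'clock': 0.0, 'joints': array([-0.938,  0.386,  0.007, -0.001, -1.194, -0.259]), 'joint_vel': array([ 0.002,  0.001,  0.   , -0.001, -0.   ,  0.001]), 'joint_efforts': array([  0.   , -39.229,  18.84 ,   4.186,  -0.005,   0.   ]), 'position': array([ 228.038, -581.3  ,  238.204]), 'ee_rot': array([-0.186,  0.983,  0.001, -0.   ]), 'contact_force': array([0.015, 0.241, 1.112]), 'wrist_torque': array([ 0.052,  0.045, -0.031]), 'gripper_width': 85.3716674154912}
top {'mtx': array([[456.984,   0.   , 318.125],
       [  0.   , 456.984, 236.072],
       [  0.   ,   0.   ,   1.   ]]), 'extrinsics': array([[ -0.022,   0.98 ,  -0.197, 433.181],
       [ -1.   ,  -0.022,   0.002,  16.064],
       [ -0.003,   0.197,   0.98 , 891.25 ],
       [  0.   ,   0.   ,   0.   ,   1.   ]])}
side {'mtx': array([[617.387,   0.   , 308.138],
       [  0.   , 617.387, 248.718],
       [  0.   ,   0.   ,   1.   ]]), 'extrinsics': array([[ -0.833,   0.312,  -0.458, 154.825],
       [ -0.554,  -0.494,   0.67 , 651.47 ],
       [ -0.017,   0.812,   0.584, 643.525],
       [  0.   ,   0.   ,   0.   ,   1.   ]])}
```

View pics/top1.png

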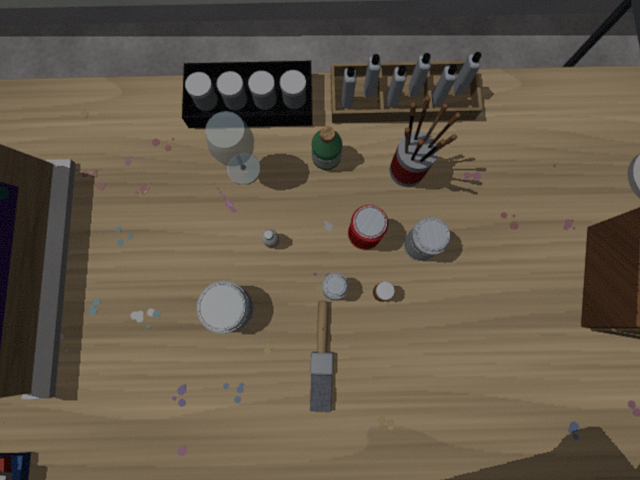

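View pics/side1.png

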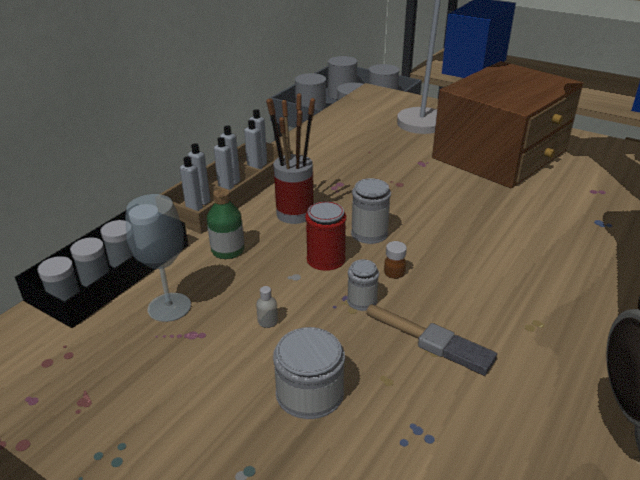

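The top view shows the wide lid at about (222,307), the narrow lid at (335,286) and the middle lid at (431,237). The red look-alike is at (369,222), the jar at (385,291) and the flask at (270,238). The side view agrees: wide (310,352), narrow (363,270), middle (371,188).

```bash
cat > h.py <<'E'
from bench import *
import cv2,numpy as np
from scipy.spatial.transform import Rotation as R
np.set_printoptions(precision=3,suppress=True)
def back(n,uv,z,p=None):
    p=p or camera_params(n); K=p["mtx"];E=p["extrinsics"]
    d=np.linalg.inv(K)@[uv[0],uv[1],1]; d=E[:3,:3]@(d*[1,-1,-1]); o=E[:3,3]
    return o+d*(z-o[2])/d[2]
def proj(n,X,p=None):
    p=p or camera_params(n); E=p["extrinsics"]
    c=E[:3,:3].T@(np.array(X)-E[:3,3])*[1,-1,-1]; q=p["mtx"]@c; return q[:2]/q[2]
def togo(X):
    s=read_state(); r=R.from_quat(s["ee_rot"])
    return r.inv().apply(np.array(X)-s["position"])
E
python3 - <<'E'
from h import *
S={"wide":((222,307),(310,352),80),"middle":((431,237),(371,188),98),"narrow":((335,286),(363,268),68)}
for k,(a,b,z) in S.items(): print(k,back("top",a,z),back("side",b,z))
for k,a,z in[("red",(369,222),92),("jar",(385,291),55),("flask",(268,236),65),("pot",(405,180),0),("goblet",(243,168),0),("spirit",(327,160),0),("brush",(322,304),10)]: print(k,back("top",a,z))
t=cv2.imread("pics/top1.png"); s=cv2.imread("pics/side1.png")
def crop(im,c,w,h,o): return cv2.resize(im[c[1]-h:c[1]+h,c[0]-w:c[0]+w],o,interpolation=cv2.INTER_CUBIC)
rows=[]
for im,i,n in((t,0,"top"),(s,1,"side")):
    r=[]
    for k,v in S.items():
        c=crop(im,v[i],40,40,(260,260)); r.append(c)
        # predicted lid circle, from top estimate
        X=back("top",v[0],v[2]) if n=="top" else back("side",v[1],v[2])
        rad={"wide":42,"middle":30,"narrow":20}[k]
        pts=np.array([(proj(n,X+[rad*np.cos(q),rad*np.sin(q),0])-v[i]+40)*6.5 for q in np.linspace(0,6.28,40)])
        cv2.polylines(c,[pts.astype(int)],True,(0,255,0),1)
    rows.append(np.hstack(r))
cv2.imwrite("pics/c1.png",np.vstack(rows))
E
```

```text
wide [473.024 186.394  80.   ] [470.743 189.752  80.   ]
middle [ 586.543 -184.754   98.   ] [ 590.602 -185.201   98.   ]
narrow [506.51  -13.583  68.   ] [507.641 -12.377  68.   ]
red [617.606 -77.054  92.   ]
jar [ 496.565 -104.844   55.   ]
flask [601.544 107.189  65.   ]
pot [ 724.993 -164.968    0.   ]
goblet [758.291 165.618   0.   ]
spirit [771.654  -7.12    0.   ]
brush [477.928  10.148  10.   ]
```

View pics/c1.png

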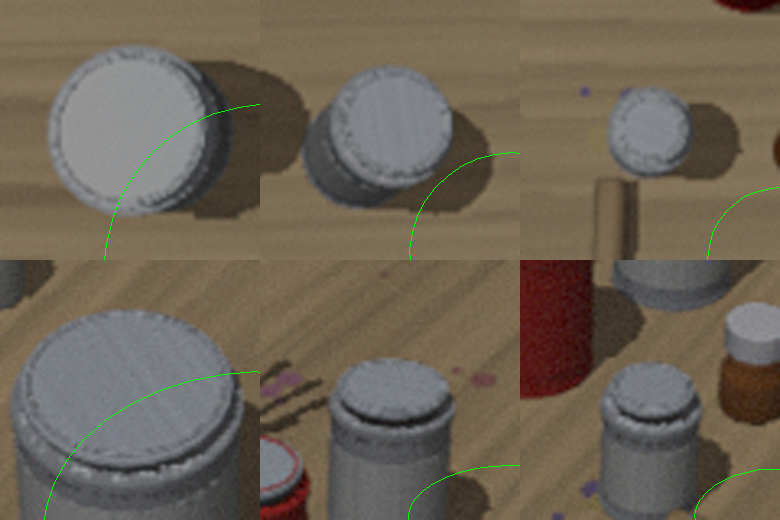

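The overlay was drawn at the wrong scale, but the crops confirm the centres. I average the two cameras: wide (472,188), middle (588,-185), narrow (507,-13).

```bash
python3 - <<'E'
from h import *
print(togo([472,188,160]))
E
```

```text
[-507.969  627.054   79.51 ]
```

Emit:
drive_tool(
  moves=[
    [[-0.025, 0.031, 0, 0, 0, 0, 255], [-0.025, 0.031, 0, 0, 0, 0, 255], [-0.025, 0.031, 0, 0, 0, 0, 255], [-0.025, 0.031, 0, 0, 0, 0, 255], [-0.025, 0.031, 0, 0, 0, 0, 255], [-0.025, 0.031, 0, 0, 0, 0, 255], [-0.025, 0.031, 0, 0, 0, 0, 255], [-0.025, 0.031, 0, 0, 0, 0, 255]],
  ],
)

```text
clock: 0.77
position: [323.7, -276.0, 239.1]
ee_rot: [-0.186, 0.983, 0.0, -0.0]
contact_force: [1.4, 0.1, 0.8]
gripper_width: 0.5
```

Emit:
drive_tool(
  moves=[
    [[-0.025, 0.031, 0, 0, 0, 0, 255], [-0.025, 0.031, 0, 0, 0, 0, 255], [-0.025, 0.031, 0, 0, 0, 0, 255], [-0.025, 0.031, 0, 0, 0, 0, 255], [-0.025, 0.031, 0, 0, 0, 0, 255], [-0.025, 0.031, 0, 0, 0, 0, 255], [-0.025, 0.031, 0, 0, 0, 0, 255], [-0.025, 0.031, 0, 0, 0, 0, 255]],
  ],
)

```text
clock: 1.43
position: [419.2, 28.0, 239.3]
ee_rot: [-0.186, 0.983, 0.0, 0.0]
contact_force: [0.7, 0.3, -0.3]
gripper_width: -0.2
```

```bash
python3 - <<'E'
from h import *
print(togo([472,188,130]),read_state())
E
```

```text
[-107.604  129.581  109.385] {'clock': 1.4333, 'joints': array([ 0.457,  0.027, -0.457, -0.   , -1.087, -1.653]), 'joint_vel': array([ 0.931,  0.304,  0.309,  0.006, -0.002, -0.925]), 'joint_efforts': array([ -2.963, -21.481,  16.839,   3.778,  -0.079,   0.577]), 'position': array([419.23 ,  28.02 , 239.347]), 'ee_rot': array([-0.186,  0.983,  0.   ,  0.   ]), 'contact_force': array([ 0.705,  0.328, -0.282]), 'wrist_torque': array([-0.054, -0.145, -0.021]), 'gripper_width': -0.18999365495680945}
```

Emit:
drive_tool(
  moves=[
    [[-0.0215, 0.026, 0, 0, 0, 0, 255], [-0.0215, 0.026, 0, 0, 0, 0, 255], [-0.0215, 0.026, 0.02, 0, 0, 0, 255], [-0.0215, 0.026, 0.02, 0, 0, 0, 255], [-0.0216, 0.0256, 0.02, 0, 0, 0, 255], [0, 0, 0.03, 0, 0, 0, 255], [0, 0, 0.03, 0, 0, 0, 255], [0, 0, 0, 0, 0, 0, 255]],
  ],
)

```text
clock: 2.1
position: [468.4, 184.0, 113.4]
ee_rot: [-0.185, 0.983, -0.002, -0.006]
contact_force: [-0.8, -0.5, 0.4]
gripper_width: 0.2
```

```bash
python3 - <<'E'
from h import *
a=get_image("side"); print(read_state()); b=get_image("top")
cv2.imwrite("pics/w.png",np.hstack([cv2.resize(a[230:430,210:410],(400,400)),cv2.resize(b[220:380,140:300],(400,400))]))
E
```

```text
{'clock': 2.15, 'joints': array([ 0.696,  0.318, -0.443, -0.001, -0.818, -1.892]), 'joint_vel': array([-0.009, -0.063,  0.074,  0.033, -0.014,  0.   ]), 'joint_efforts': array([  0.232, -29.823,  13.86 ,   2.984,   0.11 ,  -0.001]), 'position': array([470.338, 184.644, 116.485]), 'ee_rot': array([-0.186,  0.983, -0.002, -0.004]), 'contact_force': array([0.412, 0.208, 0.324]), 'wrist_torque': array([ 0.001, -0.075, -0.015]), 'gripper_width': -0.11880002990522626}
```

View pics/w.png

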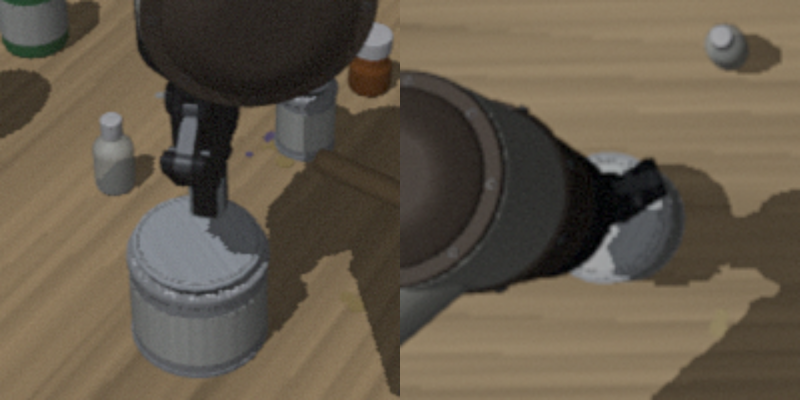

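Emit:
drive_tool(
  moves=[
    [[0, 0.001, 0.012, 0, 0, 0, 255], [0, 0, 0.01, 0, 0, 0, 255], [0, 0, 0.004, 0, 0, 0, 255], [0, 0, 0, 0, 0, 0, 255], [0, 0, 0, 0, 0, 0, 255]],
  ],
)

```text
clock: 2.62
position: [472.4, 186.9, 94.1]
ee_rot: [-0.186, 0.983, 0.0, 0.001]
contact_force: [0.1, 0.7, -0.2]
gripper_width: 0.0
```

Emit:
drive_tool(
  moves=[
    [[0, 0, 0.002, 0, 0, 0, 255], [0, 0, 0.002, 0, 0, 0, 255], [0, 0, 0.002, 0, 0, 0, 255], [0, 0, 0, 0, 0, 0, 255], [0, 0, 0, 0, 0, 0, 255]],
  ],
)

```text
clock: 3.03
position: [472.2, 187.0, 87.4]
ee_rot: [-0.186, 0.983, 0.0, 0.0]
contact_force: [0.8, 0.2, 0.9]
gripper_width: 0.1
```

Emit:
drive_tool(
  moves=[
    [[0, 0, 0.001, 0, 0, 0, 255], [0, 0, 0.001, 0, 0, 0, 255], [0, 0, 0, 0, 0, 0, 255], [0, 0, 0, 0, 0, 0, 255]],
  ],
)

```text
clock: 3.37
position: [472.2, 187.0, 86.0]
ee_rot: [-0.186, 0.983, 0.0, 0.0]
contact_force: [-1.5, -0.3, 4.0]
gripper_width: 0.0
```

Emit:
drive_tool(
  moves=[
    [[0, 0, 0.001, 0, 0, 0, 255], [0, 0, 0.001, 0, 0, 0, 255], [0, 0, 0, 0, 0, 0, 255], [0, 0, 0, 0, 0, 0, 255]],
  ],
)

```text
clock: 3.7
position: [472.2, 187.0, 84.1]
ee_rot: [-0.186, 0.983, 0.0, 0.0]
contact_force: [-0.7, 0.7, 6.1]
gripper_width: -0.0
```

Emit:
drive_tool(
  moves=[
    [[0, 0, 0.001, 0, 0, 0, 255], [0, 0, 0.001, 0, 0, 0, 255], [0, 0, 0, 0, 0, 0, 255], [0, 0, 0, 0, 0, 0, 255]],
  ],
)

```text
clock: 4.03
position: [472.2, 187.0, 82.1]
ee_rot: [-0.186, 0.983, 0.0, 0.0]
contact_force: [-0.9, -0.2, 5.1]
gripper_width: 0.2
```

Emit:
drive_tool(
  moves=[
    [[0, 0, 0.001, 0, 0, 0, 255], [0, 0, 0.001, 0, 0, 0, 255], [0, 0, 0, 0, 0, 0, 255], [0, 0, 0, 0, 0, 0, 255]],
  ],
)

```text
clock: 4.37
position: [472.2, 187.0, 81.9]
ee_rot: [-0.186, 0.982, -0.0, 0.001]
contact_force: [-6.1, -1.6, 19.2]
gripper_width: 0.1
```

Emit:
drive_tool(
  moves=[
    [[0, 0, -0.01, 0, 0, 0, 255], [0, 0, -0.03, 0, 0, 0, 255], [0, 0, -0.038, 0, 0, 0, 255], [0.0028, -0.0389, 0, 0, 0, 0, 255], [0.0028, -0.0389, 0, 0, 0, 0, 255], [0.0028, -0.0389, 0, 0, 0, 0, 255], [0.0028, -0.0389, 0, 0, 0, 0, 255], [0.0028, -0.0389, 0, 0, 0, 0, 255]],
  ],
)

```text
clock: 5.03
position: [530.1, -0.9, 157.5]
ee_rot: [-0.186, 0.983, 0.0, 0.0]
contact_force: [1.1, 0.6, -0.4]
gripper_width: -0.2
```

Emit:
drive_tool(
  moves=[
    [[0.0028, -0.0389, 0, 0, 0, 0, 255], [0.0028, -0.0389, 0, 0, 0, 0, 255], [0.0028, -0.0389, 0, 0, 0, 0, 255], [0.0028, -0.0389, 0, 0, 0, 0, 255], [0.0028, -0.0389, 0, 0, 0, 0, 255], [0, 0, 0, 0, 0, 0, 255], [0, 0, 0, 0, 0, 0, 255], [0, 0, 0, 0, 0, 0, 255]],
  ],
)

```text
clock: 5.7
position: [587.4, -185.5, 156.7]
ee_rot: [-0.185, 0.983, 0.0, -0.001]
contact_force: [-0.0, 0.3, 0.3]
gripper_width: 0.1
```

```bash
python3 - <<'E'
from h import *
print(togo([588,-185,115]),read_state()["position"])
a=get_image("side");b=get_image("top")
cv2.imwrite("pics/m.png",np.hstack([cv2.resize(a[270:430,230:390],(400,400)),cv2.resize(b[220:380,140:300],(400,400))]))
E
```

```text
[-0.778  0.231 41.73 ] [ 587.414 -185.517  156.731]
```

View pics/m.png

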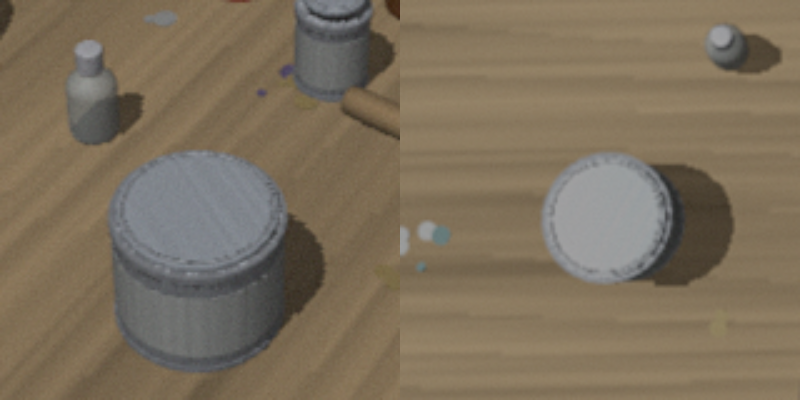

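The picture shows the wide lid flush with its rim, the dark gap gone, and the tin where it stood (top-view centre about (222,307)). Next is the middle tin.

Emit:
drive_tool(
  moves=[
    [[0, 0, 0.02, 0, 0, 0, 255], [0, 0, 0.018, 0, 0, 0, 255], [0, 0, 0.008, 0, 0, 0, 255], [0, 0, 0, 0, 0, 0, 255], [0, 0, 0, 0, 0, 0, 255], [0, 0, 0, 0, 0, 0, 255]],
  ],
)

```text
clock: 6.3
position: [588.8, -185.1, 112.5]
ee_rot: [-0.186, 0.982, -0.0, 0.001]
contact_force: [0.2, -0.5, 0.2]
gripper_width: -0.2
```

Emit:
drive_tool(
  moves=[
    [[0, 0, 0.001, 0, 0, 0, 255], [0, 0, 0.001, 0, 0, 0, 255], [0, 0, 0.001, 0, 0, 0, 255], [0, 0, 0.001, 0, 0, 0, 255], [0, 0, 0, 0, 0, 0, 255], [0, 0, 0, 0, 0, 0, 255]],
  ],
)

```text
clock: 6.8
position: [587.9, -185.6, 107.3]
ee_rot: [-0.186, 0.983, 0.0, -0.0]
contact_force: [0.4, 0.2, -0.3]
gripper_width: -0.1
```

Emit:
drive_tool(
  moves=[
    [[0, 0, 0.001, 0, 0, 0, 255], [0, 0, 0.001, 0, 0, 0, 255], [0, 0, 0.001, 0, 0, 0, 255], [0, 0, 0, 0, 0, 0, 255], [0, 0, 0, 0, 0, 0, 255]],
  ],
)

```text
clock: 7.22
position: [588.1, -185.6, 105.5]
ee_rot: [-0.186, 0.983, -0.0, 0.0]
contact_force: [-2.0, 0.7, 6.9]
gripper_width: -0.2
```

Emit:
drive_tool(
  moves=[
    [[0, 0, 0.001, 0, 0, 0, 255], [0, 0, 0.001, 0, 0, 0, 255], [0, 0, 0.001, 0, 0, 0, 255], [0, 0, 0, 0, 0, 0, 255], [0, 0, 0, 0, 0, 0, 255]],
  ],
)

```text
clock: 7.63
position: [588.1, -185.6, 102.7]
ee_rot: [-0.186, 0.983, -0.0, 0.0]
contact_force: [-2.4, 0.0, 5.2]
gripper_width: 0.2
```

Emit:
drive_tool(
  moves=[
    [[0, 0, 0.001, 0, 0, 0, 255], [0, 0, 0.001, 0, 0, 0, 255], [0, 0, 0, 0, 0, 0, 255], [0, 0, 0, 0, 0, 0, 255]],
  ],
)

```text
clock: 7.97
position: [588.1, -185.6, 100.7]
ee_rot: [-0.186, 0.983, -0.0, 0.0]
contact_force: [-2.2, 0.5, 6.3]
gripper_width: 0.0
```

Emit:
drive_tool(
  moves=[
    [[0, 0, 0.001, 0, 0, 0, 255], [0, 0, 0.001, 0, 0, 0, 255], [0, 0, 0, 0, 0, 0, 255], [0, 0, 0, 0, 0, 0, 255]],
  ],
)

```text
clock: 8.3
position: [588.1, -185.6, 100.0]
ee_rot: [-0.186, 0.982, -0.001, 0.0]
contact_force: [-3.9, 1.5, 11.9]
gripper_width: -0.1
```

Emit:
drive_tool(
  moves=[
    [[0, 0, 0.001, 0, 0, 0, 255], [0, 0, 0, 0, 0, 0, 255], [0, 0, 0, 0, 0, 0, 255]],
  ],
)

```text
clock: 8.55
position: [588.2, -185.7, 100.0]
ee_rot: [-0.186, 0.982, -0.001, 0.001]
contact_force: [-5.5, 2.2, 16.1]
gripper_width: -0.0
```

Emit:
drive_tool(
  moves=[
    [[0, 0, -0.01, 0, 0, 0, 255], [0, 0, -0.04, 0, 0, 0, 255], [0.0024, 0.0381, 0, 0, 0, 0, 255], [0.0024, 0.0381, 0, 0, 0, 0, 255], [0.0024, 0.0381, 0, 0, 0, 0, 255], [0.0024, 0.0381, 0, 0, 0, 0, 255], [0.0024, 0.0381, 0, 0, 0, 0, 255], [0, 0, 0, 0, 0, 0, 255]],
  ],
)

```text
clock: 9.22
position: [504.8, -8.5, 146.7]
ee_rot: [-0.188, 0.982, 0.001, -0.0]
contact_force: [-0.5, 0.6, 1.0]
gripper_width: -0.1
```

Emit:
drive_tool(
  moves=[
    [[0, 0, 0.02, 0, 0, 0, 255], [0, 0, 0.02, 0, 0, 0, 255], [0, 0, 0.01, 0, 0, 0, 255], [0, 0, 0, 0, 0, 0, 255], [0, 0, 0, 0, 0, 0, 255], [0, 0, 0, 0, 0, 0, 255]],
  ],
)

```text
clock: 9.72
position: [508.2, -12.7, 97.1]
ee_rot: [-0.186, 0.983, -0.0, 0.001]
contact_force: [0.1, -0.9, 1.2]
gripper_width: -0.3
```

```bash
python3 - <<'E'
from h import *
print(togo([507,-13,77]),read_state()["position"])
a=get_image("side");b=get_image("top")
cv2.imwrite("pics/n.png",np.hstack([cv2.resize(a[150:310,280:440],(400,400)),cv2.resize(b[200:320,320:480],(533,400))[:,:400]]))
E
```

```text
[ 1.215  0.14  20.098] [508.15  -12.687  97.1  ]
```

View pics/n.png

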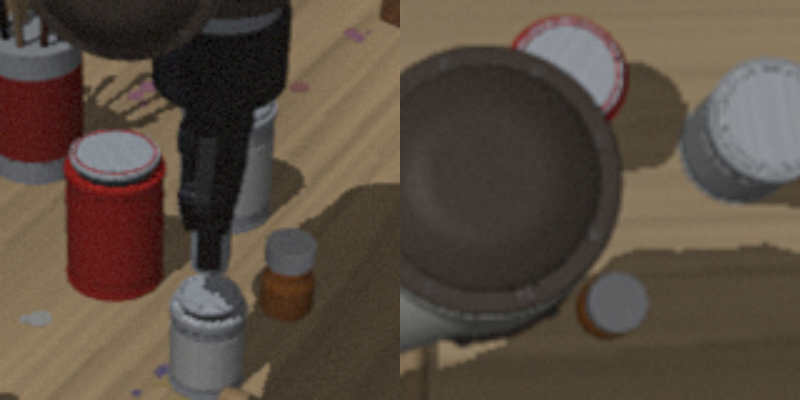

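The fingertips are above the narrow lid. In the side crop the tip is at about (210,265) and the lid at about (207,297). The jar, red tin and middle tin are undisturbed. Pressing now.

Emit:
drive_tool(
  moves=[
    [[0, 0, 0.01, 0, 0, 0, 255], [0, 0, 0.006, 0, 0, 0, 255], [0, 0, 0, 0, 0, 0, 255], [0, 0, 0, 0, 0, 0, 255], [0, 0, 0.001, 0, 0, 0, 255], [0, 0, 0.001, 0, 0, 0, 255], [0, 0, 0.001, 0, 0, 0, 255], [0, 0, 0, 0, 0, 0, 255]],
  ],
)

```text
clock: 10.48
position: [507.2, -12.5, 77.2]
ee_rot: [-0.186, 0.983, 0.0, -0.0]
contact_force: [0.4, -0.0, -0.7]
gripper_width: -0.1
```

Emit:
drive_tool(
  moves=[
    [[0, 0, 0.001, 0, 0, 0, 255], [0, 0, 0.001, 0, 0, 0, 255], [0, 0, 0.001, 0, 0, 0, 255], [0, 0, 0, 0, 0, 0, 255], [0, 0, 0, 0, 0, 0, 255]],
  ],
)

```text
clock: 10.9
position: [507.4, -12.5, 75.0]
ee_rot: [-0.186, 0.983, -0.0, 0.0]
contact_force: [-2.2, 0.7, 5.6]
gripper_width: 0.2
```

Emit:
drive_tool(
  moves=[
    [[0, 0, 0.001, 0, 0, 0, 255], [0, 0, 0.001, 0, 0, 0, 255], [0, 0, 0.001, 0, 0, 0, 255], [0, 0, 0, 0, 0, 0, 255], [0, 0, 0, 0, 0, 0, 255]],
  ],
)

```text
clock: 11.32
position: [507.4, -12.5, 72.0]
ee_rot: [-0.186, 0.983, -0.0, 0.0]
contact_force: [-1.6, -0.7, 6.1]
gripper_width: 0.3
```

Emit:
drive_tool(
  moves=[
    [[0, 0, 0.001, 0, 0, 0, 255], [0, 0, 0.001, 0, 0, 0, 255], [0, 0, 0.001, 0, 0, 0, 255], [0, 0, 0, 0, 0, 0, 255], [0, 0, 0, 0, 0, 0, 255]],
  ],
)

```text
clock: 11.73
position: [507.5, -12.5, 70.0]
ee_rot: [-0.186, 0.983, -0.0, 0.0]
contact_force: [-4.3, 0.9, 11.7]
gripper_width: -0.0
```

Emit:
drive_tool(
  moves=[
    [[0, 0, 0.001, 0, 0, 0, 255], [0, 0, 0, 0, 0, 0, 255], [0, 0, 0, 0, 0, 0, 255]],
  ],
)

```text
clock: 11.98
position: [507.6, -12.5, 69.9]
ee_rot: [-0.186, 0.982, -0.0, 0.001]
contact_force: [-6.8, 1.8, 18.3]
gripper_width: 0.0
```

Emit:
drive_tool(
  moves=[
    [[0, 0, -0.01, 0, 0, 0, 255], [0, 0, -0.035, 0, 0, 0, 255], [0, 0, -0.04, 0, 0, 0, 255], [0, 0, -0.04, 0, 0, 0, 255], [0.03, 0.012, -0.02, 0, 0, 0, 255], [0.03, 0.012, 0, 0, 0, 0, 255], [0.03, 0.012, 0, 0, 0, 0, 255], [0, 0, 0, 0, 0, 0, 255]],
  ],
)

```text
clock: 12.65
position: [404.6, -12.7, 212.1]
ee_rot: [-0.186, 0.983, 0.001, -0.001]
contact_force: [0.6, 0.8, -0.6]
gripper_width: 0.2
```

Emit:
drive_tool(
  moves=[
    [[0, 0, 0, 0, 0, 0, 255], [0, 0, 0, 0, 0, 0, 255], [0, 0, 0, 0, 0, 0, 255], [0, 0, 0, 0, 0, 0, 255]],
  ],
)

```text
clock: 12.98
position: [411.2, -11.7, 212.1]
ee_rot: [-0.186, 0.983, -0.0, -0.0]
contact_force: [-0.3, -0.8, 0.2]
gripper_width: -0.1
```

```bash
python3 - <<'E'
from h import *
a=get_image("side");b=get_image("top")
c=lambda x,y,im=a:cv2.resize(im[y-40:y+40,x-40:x+40],(260,260),interpolation=cv2.INTER_CUBIC)
cv2.imwrite("pics/e.png",np.vstack([np.hstack([c(310,352),c(371,188),c(363,270)]),cv2.resize(b[60:420,150:500],(330,330)).__getitem__(slice(None)) if 0 else np.hstack([c(222,307,b),c(431,237,b),c(335,286,b)])]))
E
```

```text
(no output)
```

View pics/e.png

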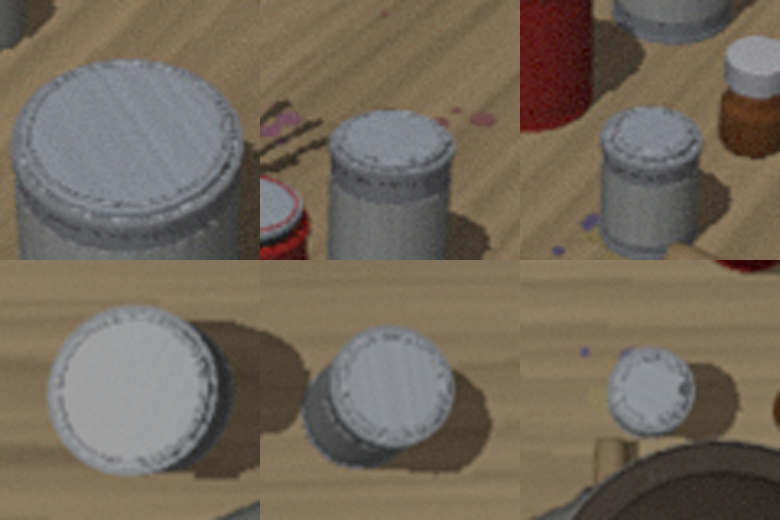

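All three lids now sit down in their rims with no dark gap, and the tins are at the same pixels as before. The arm is clear of everything, so I'm handing in.

```bash
python3 -c "
from bench import *
print(job_done(), read_state()['clock'])"
```

```text
the job is handed in; nothing more can be done
the job is handed in; nothing more can be done
```

I pressed the three lids home with the closed fingertips, in the order asked: wide, then middle, then narrow. The job was handed in at about 13 s of the 51 s allowed.

| Lid | Stopped at TCP height (mm) | Implied lid height (mm) | Fully home (mm) | Last force reading at the stop (N) |
|---|---|---|---|---|
| Wide | 81.9 | 73.9 | 74 | 19 |
| Middle | 100.0 | 92.0 | 92 | 16 |
| Narrow | 69.9 | 61.9 | 62 | 18 |

- **Lids:** each moved at about 5 to 7 N of push, then stopped hard at the height above. In the last pictures all three sit down in their rims with no gap.
- **Tins and bystanders:** the tins stand at the same pixels as at the start. The jar, flask and red tin looked undisturbed where they showed in the close-ups. I did not recheck the brush, goblet, brush pot and spirit bottle up close at the end, but the arm stayed clear of them.
- **Checks:** none failed. The top and side cameras disagreed by up to about 4 mm on the lid centres, so I used their average. One overlay I drew early on was at the wrong scale, and I ignored it.

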